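# Filter change: rack the used filter and hold the spare-box lid open

### The arm

A 7-joint arm with a two-finger parallel gripper is mounted at the origin on the work surface. World frame = base frame: x ahead of the robot, y to its left, z up, the work surface at z = 0. Lengths are in m, angles in rad, forces in N, time in s.
With the tool pointing down it reaches from about 0.425 to 0.975 m from the base axis. Payload 16.7 kg.
Tool frame: the origin (TCP) lies on the centre line of the jaws, within the pads' length; the fingertips stand 25 mm ahead of it and the grasp point (between the pads) lies 6 mm ahead of it; z points along the fingers, y is the line along which they close (so a half turn about z gives the same grasp; the last joint's range is limited). The gripper opens to 85 mm and grips with 20 to 120 N. Pads are 22 mm wide; open, the fingers measure 114 mm over their backs; the gripper's body (76 mm by 85 mm) begins 54 mm behind the grasp point. The pads swing forward as they close: fully open they stand 13 mm farther back than shut.
Start: joints at [0.962, 0.426, 0.074, 1.606, -0.034, 1.111, -0.067], TCP at [0.3, -0.605, 0.256] pointing down, gripper open.
Joint ranges: [-2.85, 2.85], [-0.5, 2.14], [-1.23, 1.37], [0.21, 2.46], [-1.02, 4.16], [0.16, 2.05], [-2.73, 2.73]. Speed limits (rad/s): [1.89, 1.89, 2.39, 2.39, 3.01, 3.01, 3.01].

### API

Orientations are given as a unit quaternion [w, x, y, z].
In Python, from rig import robot gives the robot as it stands.
- The arm moves only by the shell command python3 -m creep 'ROWS' [OPENING] [FORCE]. ROWS is JSON, a list of rows, each an object of numbers: "x", "y", "z": the shift along the tool's x, y, z in mm; "roll": the turn about the tool's z in rad. A call has 1 to 5 rows; each row shifts and turns the commanded pose from where the row before left it, along the tool's axes as they then stand; what a row does not reach is not made up. A row lasts 1/8 s, in which the tool goes at most 62.5 mm and 10.7 degrees, less where a joint would pass 70% of its speed; a pose out of reach is approached as far as the arm can. A call with a gripper value outside its range is refused whole. OPENING is the closure, from -1 (fully open) to 1 (shut), set as the call begins (- or left out, the last holds). The fingers move at their own pace and stop on an object; FORCE is the grip in N (left out, the last holds). Time passes only in rows, so rows that do not move let the fingers close. It gives the time, the measured TCP pose, the force, the opening and the grip force at its end, in the units of the state.
- robot.state(): the state, without advancing time (a new reading comes with each control period).
- robot.grab_frame(name): name is "side" or "top"; returns a dict with "frame" (384x512x3 uint8, blue, green, red), "intrinsics" (3x3 intrinsics, pixels), "world_from_camera" (4x4, takes a point from camera to world coordinates). Camera axes: x right, y up, looking along -z (the intrinsics and any distortion apply to the point x, -y, -z); pixel columns grow to the right and rows downward; lengths in m; the calibration is good to about 2 mm. A picture is of the moment at which its call begins. There is no depth.
- robot.job_done(): hands the job in; it is judged then, once.
The state is a dict: "time": time; "joint_pos": joint angles; "joint_vel": joint speeds; "joint_efforts": joint torques, N m; "position": TCP position; "orientation": TCP orientation; "contact_force": force on the tool from outside, world axes, zero at the start; "torque": the same for the moment, N m; "finger_gap": finger opening in m; "grip_force": force on a finger pad.
Only numpy, scipy, OpenCV 4.12 (cv2) and the standard library are available. Lean on these libraries where they do the work, as an engineer would, in place of code of your own. Each camera call takes 0.05 s, during which the arm holds its last target. There are 200 camera calls.

### The job

Help me change the compressor's filter: pull the used flat filter straight up out of the slot in the compressor's top, stand it upright in the slot of the blue drip rack, all the way down, and let go of it. Then raise the green self-closing lid of the spare-filter box by its handle to 45 degrees and keep holding it there, still, so I can take a fresh filter; finish while holding the lid. Leave the other things on the bench where they are.

Things in the scene. Friction and masses are not known exactly. Their poses are not given: they have to be found in the camera images.
- compressor: white air compressor, fixed to the bench, 180 (x) by 200 (y) by 120 mm high. Origin: centre of its underside, on the bench. x and y along its sides, z up; turned up to 0.3 rad either way about z. The slot in its top, at its centre, runs along its y: 12 mm wide (x), 106 mm long (y), 50 mm deep.
- slot_mouth (a point): centre of the slot's mouth, on the compressor's top face, 120 mm above the bench; axes as the compressor.
- filter: used filter, a loose stiff flat panel 8 mm thick (x), 100 mm wide (y), 90 mm tall (z), about 0.1 kg: white frame, grey middle, upper 22 mm yellow. Origin: centre of its lower edge; z points to its yellow top edge. It starts standing upright in the compressor's slot, top 40 mm in the open, its axes along the compressor's.
- filter_top (a point): centre of the filter's yellow top edge, 90 mm above its origin.
- drip_rack: blue plastic drip rack, fixed to the bench: a base 160 (x) by 180 (y) by 12 mm, on it a frame of 6 mm walls, 40 mm high (top 52 mm above the bench), round one slot at its centre. The slot runs along the rack's y: 16 mm wide (x), 130 mm long (y), 40 mm deep. Origin: centre of the underside; turned up to 0.3 rad either way about z.
- rack_slot (a point): centre of the rack slot's floor, 12 mm above the bench; axes as the rack. Let go of, a filter in the slot may lean up to 0.2 rad; its faces may look either way.
- spare_box: grey box of spare filters, fixed to the bench, 160 (x) by 200 (y) by 100 mm high, under a green lid. Origin: centre of its underside; x points from the handle side (facing the robot) to the hinge side; turned up to 0.3 rad either way about z.
- lid_hinge (a point): centre of the lid's hinge line, on the box's far (+x) upper edge, 80 mm from the box's centre and 100 mm above the bench; the hinge runs along the box's y (axes as the box).
- lid_handle (a point): centre of the lid's handle: a round steel bar 12 mm thick, lying along the box's y, 100 mm clear between its two black end posts, 38 mm above the green lid's top face. It is 140 mm from the hinge along the lid towards the robot and 47 mm off the hinge line at right angles to the lid. Axes fixed to the lid.
- lid (a joint): opening angle of the green lid (168 by 206 by 8 mm, 0.3 kg): 0 lies shut, 0.785 is 45 degrees, stop at 1.57. Front edge goes up and over towards the hinge (turn about the box's +y). Weight and a light spring shut it from any angle; about 4 N at the handle holds it. The bar can turn between the fingers: the gripper may keep pointing down.
- laryngoscope: bystander: laryngoscope lying beyond the work, grey and green grip 130 mm long, curved steel blade. Origin: underside of its grip's middle.
- flowmeter: bystander: flowmeter lying beyond the work, clear tube and metal block with yellow knob, about 160 mm long. Origin: its underside near the middle.
- white_bottle: bystander: white bottle 70 mm across, 160 mm high, beyond the work. Origin: centre of its underside.
- amber_jar: bystander: amber jar 70 mm across, 90 mm high, beyond the work. Origin: centre of its underside.
- blue_cup: bystander: blue cup 76 mm across, 90 mm high, beyond the work. Origin: centre of its underside.
There are look-alikes about, which are no part of the job. There is more than one size of the filter; the one meant has the size given above.

How it is judged:
By the outcome, as a careful person would: the job done as asked, in the order asked, and still so for the second after the job is handed in, while the arm keeps its last pose, push and grip.
It also fails if it takes over 58 s, if anything falls off the work surface, if the arm or the gripper's body presses on something with over 40 N, if the wrist force passes 120 N, or if a joint passes its speed limit or range.

## Working session

There is one attempt and no reset: what is moved stays moved. The work goes in short steps, Python scripts to look and compute and a shell command to move; the robot and the scene stay as the last step left them, time stands still between calls to the robot, and variables do not carry over. Pictures are saved under pics/ and viewed, at most 10 in all, crops included, and the job is handed in when it is done.

```bash
mkdir -p pics; cat > h.py <<'E'
import numpy as np, cv2
from rig import robot
def grab(n):
    f=robot.grab_frame(n); return f["frame"],np.array(f["intrinsics"]),np.array(f["world_from_camera"])
def ray(K,T,u,v):
    d=np.linalg.inv(K)@np.array([u,v,1.0]); d=np.array([d[0],-d[1],-d[2]])
    return T[:3,3],T[:3,:3]@d
def onz(K,T,u,v,z):
    o,d=ray(K,T,u,v); return o+d*(z-o[2])/d[2]
def two(r1,r2):
    (o1,d1),(o2,d2)=r1,r2
    A=np.stack([d1,-d2],1); s=np.linalg.lstsq(A,o2-o1,rcond=None)[0]
    a=o1+s[0]*d1;b=o2+s[1]*d2; return (a+b)/2,np.linalg.norm(a-b)
E
python3 - <<'E'
from h import *
s=robot.state(); print({k:np.round(v,3).tolist() for k,v in s.items()})
for n in("side","top"):
    f,K,T=grab(n); cv2.imwrite(f"pics/{n}0.png",f); print(n,K.round(1).tolist(),T.round(3).tolist()); np.savez(f"{n}0.npz",f=f,K=K,T=T)
a=[cv2.imread(f"pics/{n}0.png") for n in("side","top")]
E
```

```text
{'time': 0.0, 'joint_pos': [0.961, 0.427, 0.074, 1.607, -0.034, 1.111, -0.067], 'joint_vel': [0.001, 0.0, -0.001, 0.001, 0.0, 0.001, 0.001], 'joint_efforts': [-0.001, -94.984, 3.76, -46.352, 0.019, 0.01, -0.0], 'position': [0.299, -0.605, 0.256], 'orientation': [-0.001, 0.974, 0.228, -0.0], 'contact_force': [-0.727, 0.062, 0.839], 'torque': [-0.031, 0.026, 0.036], 'grip_force': 0.0, 'finger_gap': 0.085}
side [[384.5, 0.0, 257.5], [0.0, 384.5, 187.4], [0.0, 0.0, 1.0]] [[-0.964, 0.202, -0.175, 0.394], [-0.267, -0.716, 0.645, 0.62], [0.005, 0.668, 0.744, 0.851], [0.0, 0.0, 0.0, 1.0]]
top [[475.1, 0.0, 262.6], [0.0, 475.1, 196.8], [0.0, 0.0, 1.0]] [[0.021, 0.99, -0.139, 0.373], [-1.0, 0.022, 0.008, -0.001], [0.011, 0.138, 0.99, 1.391], [0.0, 0.0, 0.0, 1.0]]
```

View pics/side0.png

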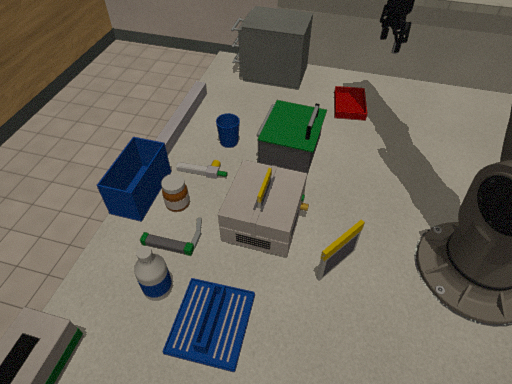

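View pics/top0.png

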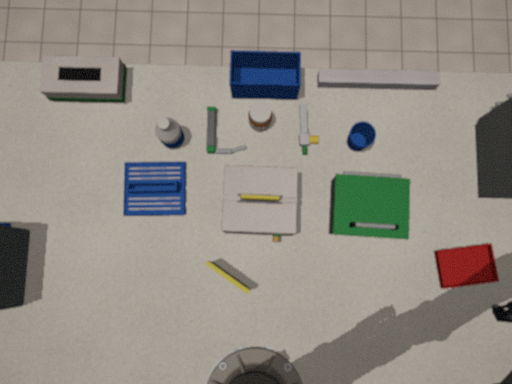

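Top view: the compressor is at (260,200) with a yellow-topped panel at (260,197). A second yellow-topped panel stands on the bench at (228,276). The green-lid box is at (371,207) with its bar at (374,226), and the blue rack is at (155,188) with its slot wall. Side view: the slotted filter is at (264,186), the loose look-alike at (345,245), the rack at (211,322) and the handle at (313,121).

Next I measure the candidates and crop.

```bash
python3 - <<'E'
from h import *
D={n:np.load(f"{n}0.npz") for n in("side","top")}
def comps(n,lo,hi,amin):
    hsv=cv2.cvtColor(D[n]["f"],cv2.COLOR_BGR2HSV); m=cv2.inRange(hsv,lo,hi)
    c,_=cv2.findContours(m,cv2.RETR_EXTERNAL,cv2.CHAIN_APPROX_NONE)
    return [x for x in c if cv2.contourArea(x)>amin]
for nm,lo,hi,a in(("yellow",(20,120,100),(35,255,255),30),("green",(50,120,40),(75,255,255),800),("blue",(100,150,40),(120,255,255),800)):
  for n in D:
    for c in comps(n,lo,hi,a):
        r=cv2.minAreaRect(c); q=np.round(cv2.boxPoints(r)).astype(int).tolist()
        print(nm,n,np.round(r[0]),np.round(r[1],1),q,cv2.contourArea(c))
f=D["top"]["f"][150:300,110:420]; g=D["side"]["f"][90:370,160:380]
cv2.imwrite("pics/crop_top.png",cv2.resize(f,None,fx=2.58,fy=2.58,interpolation=cv2.INTER_CUBIC))
cv2.imwrite("pics/crop_side.png",cv2.resize(g,None,fx=2.14,fy=2.14,interpolation=cv2.INTER_CUBIC))
E
```

```text
yellow side [342. 240.] [ 9.5 55.9] [[318, 254], [360, 218], [367, 225], [324, 261]] 408.0
yellow side [264. 185.] [ 5.1 36. ] [[255, 201], [268, 167], [273, 169], [260, 202]] 106.0
yellow side [216. 163.] [8.6 6.1] [[211, 165], [212, 159], [220, 161], [219, 167]] 37.0
yellow top [228. 276.] [49.4  4.5] [[206, 264], [209, 260], [249, 289], [247, 293]] 175.5
yellow top [260. 197.] [37.1  3.7] [[241, 198], [241, 195], [278, 196], [278, 200]] 102.5
yellow top [314. 139.] [6. 7.] [[310, 136], [317, 136], [317, 142], [310, 142]] 42.0
green side [292. 125.] [60.8 44.6] [[257, 140], [267, 97], [326, 109], [317, 153]] 2101.0
green top [371. 206.] [75.8 58.6] [[331, 233], [335, 174], [411, 179], [407, 238]] 4208.5
blue side [208. 322.] [74.2 81.7] [[162, 353], [183, 274], [255, 292], [234, 371]] 5483.0
blue side [134. 176.] [56.4 86.9] [[88, 200], [132, 125], [181, 153], [136, 228]] 3808.5
blue top [154. 188.] [51. 59.] [[125, 163], [184, 163], [184, 214], [125, 214]] 2942.0
blue top [265.  74.] [45. 68.] [[231, 52], [299, 52], [299, 97], [231, 97]] 2919.5
```

View pics/crop_top.png

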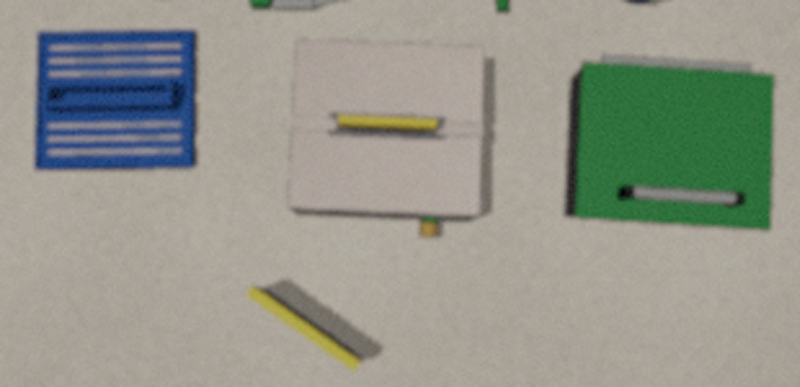

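View pics/crop_side.png

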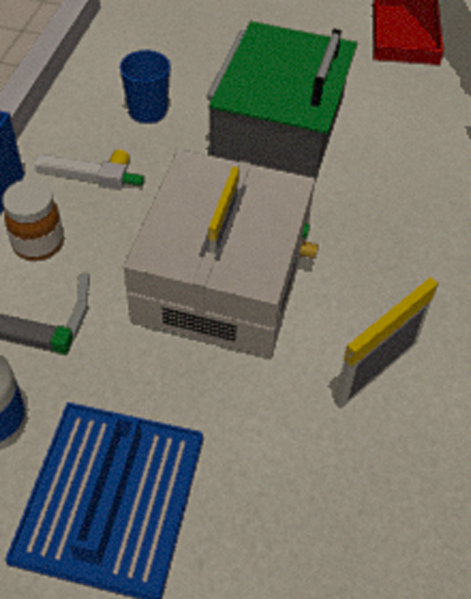

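Candidates: the slotted panel at top (260,197), 37 px long, which is about 97 mm at z=0.16, and the loose panel at (228,276), 49 px, about 128 mm. The slotted one fits the size and the description, and the crops confirm it sits in the compressor's slot. The crops also show the handle bar between black posts, and the rack's dark slot.

```bash
cat > m.py <<'E'
from h import *
D={n:np.load(f"{n}0.npz") for n in("side","top")}
def R(n,p): return ray(D[n]["K"],D[n]["T"],*p)
def Z(n,p,z): return onz(D[n]["K"],D[n]["T"],*p,z)
E
python3 - <<'E'
from m import *
ct=lambda p:(110+(p[0]+.5)/2.58-.5,150+(p[1]+.5)/2.58-.5); cs=lambda p:(160+(p[0]+.5)/2.14-.5,90+(p[1]+.5)/2.14-.5)
def pr(l,p,q):
    x,g=two(R("top",ct(p)),R("side",cs(q))); print(l,x.round(4),"gap",round(g,4)); return x
# filter top edge ends (+y, -y)
a=pr("filt+y",(338,118),(214,203)); b=pr("filt-y",(440,121),(237,169)); print((a+b)/2,np.linalg.norm(a-b),"yaw",np.arctan2(-(a-b)[0],(a-b)[1]))
a=pr("hand+y",(626,192),(317,90)); b=pr("hand-y",(741,198),(336,36)); print((a+b)/2,np.linalg.norm(a-b),"yaw",np.arctan2(-(a-b)[0],(a-b)[1]))
# lid corners
L=[pr("lid",p,q) for p,q in(((584,63),(252,22)),((772,76),(355,41)))]if 0 else []
def quad(n,lo,hi,near):
    hsv=cv2.cvtColor(D[n]["f"],cv2.COLOR_BGR2HSV); m=cv2.inRange(hsv,lo,hi)
    m=cv2.morphologyEx(m,cv2.MORPH_CLOSE,np.ones((9,9)))
    c=max((x for x in cv2.findContours(m,cv2.RETR_EXTERNAL,cv2.CHAIN_APPROX_NONE)[0] if cv2.pointPolygonTest(x,near,False)>0),key=cv2.contourArea)
    h=cv2.convexHull(c)
    return cv2.approxPolyN(h,4,ensure_convex=True)[0].astype(float)
for nm,lo,hi,z,near in(("rack",(100,150,40),(120,255,255),.012,{"top":(155,200),"side":(190,320)}),("lid",(50,120,40),(75,255,255),.109,{"top":(371,200),"side":(285,125)})):
    P={}
    for n in D:
        q=quad(n,lo,hi,near[n]); w=np.array([Z(n,p,z) for p in q])[:,:2]; 
        w=w[np.argsort(np.arctan2(*(w-w.mean(0)).T))]; P[n]=q
        i=[np.linalg.norm(w[i]-w[i-1]) for i in range(4)]
        # yaw: long edges along y
        e=[w[i]-w[i-1] for i in range(4)]; yy=[np.arctan2(-v[0],v[1])for v in[(e_ if e_[1]>0 else -e_) for e_ in e if abs(e_[1])>abs(e_[0])]]
        print(nm,n,q.tolist(),w.round(4).tolist(),"c",w.mean(0).round(4),"sides",np.round(i,3),"yaw",np.round(yy,3))
E
```

```text
filt+y [0.5436 0.0448 0.1981] gap 0.0023
filt-y [ 0.5461 -0.058   0.1504] gap 0.0045
[ 0.54486577 -0.0066172   0.17427248] 0.11331759916475014 yaw 0.02473505799492326
hand+y [ 0.4811 -0.2519  0.1309] gap 0.0008
hand-y [ 0.4764 -0.3686  0.1384] gap 0.0018
[ 0.47873679 -0.3102742   0.13463647] 0.11706676695864748 yaw -0.04065672072049788
rack side [[254.0, 292.0], [234.0, 371.0], [162.0, 353.0], [191.0, 278.0]] [[0.5106, 0.2147], [0.5023, 0.3942], [0.6597, 0.401], [0.6673, 0.2206]] c [0.585  0.3076] sides [0.157 0.18  0.158 0.181] yaw [0.046 0.042]
rack top [[184.0, 163.0], [184.0, 214.0], [125.0, 214.0], [125.0, 163.0]] [[0.5105, 0.2152], [0.5067, 0.3863], [0.6577, 0.3955], [0.6618, 0.2218]] c [0.5842 0.3047] sides [0.151 0.171 0.151 0.174] yaw [0.022 0.023]
lid side [[326.0, 109.0], [313.0, 152.0], [256.0, 140.0], [277.0, 100.0]] [[0.4483, -0.4046], [0.4532, -0.1951], [0.6222, -0.2006], [0.6095, -0.4089]] c [ 0.5333 -0.3023] sides [0.161 0.21  0.169 0.209] yaw [-0.023 -0.061]
lid top [[409.0, 179.0], [407.0, 238.0], [332.0, 233.0], [335.0, 174.0]] [[0.449, -0.404], [0.4582, -0.2011], [0.6203, -0.2093], [0.6111, -0.413]] c [ 0.5347 -0.3069] sides [0.162 0.203 0.162 0.204] yaw [-0.045 -0.046]
```

```bash
cat > to.py <<'E'
import sys; from h import *
from scipy.spatial.transform import Rotation as Ro
def to(x,y,z,yaw):
    s=robot.state(); q=s["orientation"]; r=Ro.from_quat([q[1],q[2],q[3],q[0]]); M=r.as_matrix()
    cur=np.arctan2(M[1,1],M[0,1]); d=(yaw-cur+np.pi/2)%np.pi-np.pi/2   # tool y along yaw (mod pi)
    t=np.array([x,y,z])-s["position"]
    print("pos",np.round(s["position"],4),"tilt",np.round(M[:,2],3),"toolyaw",round(cur,3),"F",np.round(s["contact_force"],1),"gap",round(s["finger_gap"],4),"grip",s["grip_force"],"t",s["time"])
    print("tool delta mm",(M.T@t*1000).round(1),"roll",round(-d,3))
if __name__=="__main__": to(*map(float,sys.argv[1:5]))
E
python3 - <<'E'
from m import *
def mask(n,lo,hi,box):
    hsv=cv2.cvtColor(D[n]["f"],cv2.COLOR_BGR2HSV); m=cv2.inRange(hsv,lo,hi); o=np.zeros_like(m); x0,y0,x1,y1=box; o[y0:y1,x0:x1]=m[y0:y1,x0:x1]; return o
def line(m):
    p=np.argwhere(m)[:,::-1].astype(float); c=p.mean(0); _,_,V=np.linalg.svd(p-c); t=(p-c)@V[0]; return c,c+V[0]*t.min(),c+V[0]*t.max()
Y=((20,110,80),(36,255,255))
ft=line(mask("top",*Y,(235,185,285,210))); fs=line(mask("side",*Y,(245,160,280,210)))
print("top",ft,"side",fs)
for z in(.150,.160): print("filter top-view at z",z,[Z("top",p,z).round(4) for p in ft]," side",[Z("side",p,z).round(4) for p in fs])
print("2view centroid",two(R("top",ft[0]),R("side",fs[0])))
# handle bar grey inside green lid: low saturation
for n,box in(("top",(345,215,402,236)),("side",(304,100,322,142))):
    hsv=cv2.cvtColor(D[n]["f"],cv2.COLOR_BGR2HSV); m=np.zeros(hsv.shape[:2],np.uint8); x0,y0,x1,y1=box
    s=hsv[y0:y1,x0:x1]; m[y0:y1,x0:x1]=((s[...,1]<90)|(s[...,2]<45))*255
    k,l,st,_=cv2.connectedComponentsWithStats(m); i=1+np.argmax(st[1:,4]); L=line(l==i); print(n,st[i],L)
    if n=="top": ht=L
    else: hs=L
    for z in(.147,): print([Z(n,p,z).round(4) for p in L])
print("handle 2view",two(R("top",ht[0]),R("side",hs[0])))
# compressor top quad: white-ish bright
E
```

```text
top (array([259.55625, 197.15   ]), array([240.94597115, 196.46247009]), array([278.96796484, 197.86713781])) side (array([263.88333333, 184.81111111]), array([270.22412387, 167.71228044]), array([257.68937813, 201.51397971]))
filter top-view at z 0.15 [array([ 0.5458, -0.0033,  0.15  ]), array([0.5465, 0.0458, 0.15  ]), array([ 0.545 , -0.0546,  0.15  ])]  side [array([5.459e-01, 2.000e-04, 1.500e-01]), array([ 0.5454, -0.0616,  0.15  ]), array([0.5463, 0.056 , 0.15  ])]
filter top-view at z 0.16 [array([ 0.5444, -0.0033,  0.16  ]), array([0.5451, 0.0454, 0.16  ]), array([ 0.5436, -0.0541,  0.16  ])]  side [array([0.5437, 0.0091, 0.16  ]), array([ 0.5433, -0.0519,  0.16  ]), array([0.5441, 0.0641, 0.16  ])]
2view centroid (array([ 0.54654156, -0.00331723,  0.14596744]), np.float64(0.0004071100545699832))
top [350 222  48   8 251] (array([374.11553785, 225.22310757]), array([350.01619239, 223.73735466]), array([397.02248125, 226.63534749]))
[array([ 0.4785, -0.3061,  0.147 ]), array([ 0.481 , -0.2426,  0.147 ]), array([ 0.4761, -0.3664,  0.147 ])]
side [304 100  18  40 278] (array([312.1294964 , 113.81654676]), array([315.01601041,  98.84619481]), array([307.26392723, 139.05088923]))
[array([ 0.4816, -0.3174,  0.147 ]), array([ 0.4863, -0.3945,  0.147 ]), array([ 0.4747, -0.2012,  0.147 ])]
handle 2view (array([ 0.47897176, -0.30350683,  0.15734737]), np.float64(0.0027552763456070366))
```

```bash
python3 -m creep '[{"z":-40,"roll":-0.18},{"z":-20,"roll":-0.18},{"roll":-0.18},{"roll":-0.18},{"roll":-0.18}]' -1 60; python3 to.py .545 -.008 .26 0
```

```text
pos [ 0.2993 -0.6046  0.2557] tilt [-0.001  0.001 -1.   ] toolyaw -1.111 F [ 0.1  0.4 -0. ] gap 0.0854 grip 0.0 t 0.1
tool delta mm [ 484.9 -425.7   -3.9] roll -1.111invalid input at $[0]: expected keys x, y, z, roll
```

```bash
python3 -m creep '[{"x":0,"y":0,"z":-40,"roll":-0.18},{"x":0,"y":0,"z":-20,"roll":-0.18},{"x":0,"y":0,"z":0,"roll":-0.18},{"x":0,"y":0,"z":0,"roll":-0.18},{"x":0,"y":0,"z":0,"roll":-0.18}]' -1 60;python3 -m creep '[{"x":0,"y":0,"z":0,"roll":-0.18},{"x":0,"y":0,"z":0,"roll":0}]';  python3 to.py .545 -.004 .26 -0.01
```

```text
time: 0.72
position: [0.2994, -0.6047, 0.3159]
orientation: [-0.0, 0.776, 0.631, 0.0]
contact_force: [0.3, -0.3, 0.1]
finger_gap: 0.0849
grip_force: 0.0
time: 0.98
position: [0.2993, -0.6048, 0.3159]
orientation: [-0.0, 0.718, 0.696, 0.0]
contact_force: [0.7, -0.1, 0.5]
finger_gap: 0.0852
grip_force: 0.0
pos [ 0.2993 -0.6048  0.3159] tilt [-0.     0.001 -1.   ] toolyaw -0.032 F [ 0.7 -0.1  0.5] gap 0.0852 grip 0.0 t 0.975
tool delta mm [608.4 226.3  56.3] roll -0.022
```

```bash
python3 -m creep '[{"x":45,"y":30,"z":0,"roll":0},{"x":50,"y":25,"z":0,"roll":0},{"x":50,"y":25,"z":0,"roll":0},{"x":50,"y":25,"z":0,"roll":0},{"x":50,"y":25,"z":0,"roll":0}]';python3 -m creep '[{"x":50,"y":20,"z":0,"roll":0},{"x":50,"y":20,"z":0,"roll":0},{"x":50,"y":20,"z":0,"roll":0},{"x":50,"y":10,"z":0,"roll":0},{"x":50,"y":10,"z":0,"roll":0}]';python3 -m creep '[{"x":50,"y":10,"z":0,"roll":0},{"x":40,"y":5,"z":0,"roll":0},{"x":20,"y":0,"z":0,"roll":0},{"x":0,"y":0,"z":0,"roll":0}]';  python3 to.py .545 -.004 .20 -0.01
```

```text
time: 1.6
position: [0.4376, -0.3623, 0.3163]
orientation: [-0.0, 0.72, 0.694, 0.0]
contact_force: [1.2, -0.6, -0.6]
finger_gap: 0.0851
grip_force: 0.0
time: 2.22
position: [0.5249, -0.115, 0.3163]
orientation: [-0.0, 0.72, 0.694, 0.0]
contact_force: [0.9, -0.4, -1.1]
finger_gap: 0.0855
grip_force: 0.0
time: 2.72
position: [0.5431, -0.0055, 0.3163]
orientation: [-0.0, 0.719, 0.695, 0.0]
contact_force: [0.1, 0.2, -0.4]
finger_gap: 0.0851
grip_force: 0.0
pos [ 0.5431 -0.0055  0.3163] tilt [-0.     0.001 -1.   ] toolyaw -0.033 F [ 0.1  0.2 -0.4] gap 0.0851 grip 0.0 t 2.725
tool delta mm [  1.5   1.9 116.3] roll -0.023
```

```bash
python3 -m creep '[{"x":1,"y":2,"z":40,"roll":-0.02},{"x":0,"y":0,"z":50,"roll":0},{"x":0,"y":0,"z":25,"roll":0},{"x":0,"y":0,"z":0,"roll":0}]' ; python3 - <<'E'
from h import *
o=[]
for n,(x,y) in(("top",(200,150)),("side",(205,120))):
    f,K,T=grab(n); np.savez(f"{n}1.npz",f=f,K=K,T=T); o.append(cv2.resize(f[y:y+110,x:x+110],(395,395),interpolation=cv2.INTER_CUBIC))
cv2.imwrite("pics/b.png",np.hstack(o))
E
python3 to.py .545 -.004 .151 -.01
```

```text
time: 3.22
position: [0.5442, -0.0074, 0.1998]
orientation: [-0.001, 0.712, 0.702, -0.001]
contact_force: [-0.5, 0.1, 0.2]
finger_gap: 0.0855
grip_force: 0.0
pos [ 0.5457 -0.0068  0.2022] tilt [ 0.001 -0.    -1.   ] toolyaw -0.013 F [-0.3 -0.4 -0.1] gap 0.0853 grip 0.0 t 3.325
tool delta mm [ 2.8 -0.7 51.2] roll -0.003
```

View pics/b.png

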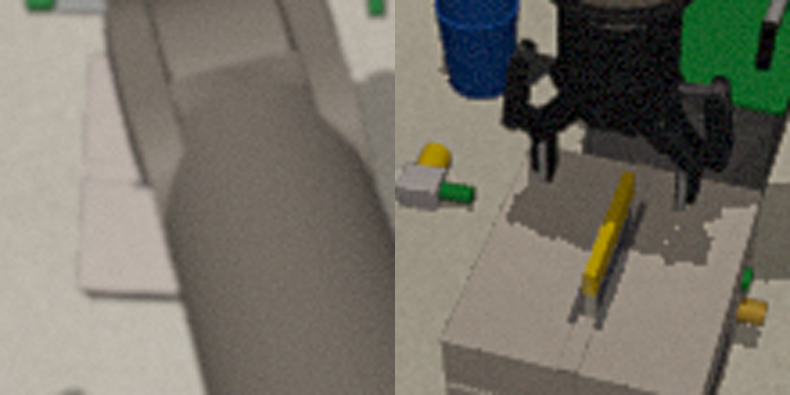

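The arm hides the top view. The side crop shows the fingers at (540,170) and (685,195), straddling the yellow panel at (610,235). I'll go down and close gently.

```bash
python3 -m creep '[{"x":2,"y":0,"z":20,"roll":0},{"x":1,"y":0,"z":20,"roll":0},{"x":0,"y":0,"z":10,"roll":0},{"x":0,"y":0,"z":0,"roll":0}]'; python3 to.py .545 -.004 .151 -.01; python3 -m creep '[{"x":0,"y":0,"z":0,"roll":0},{"x":0,"y":0,"z":0,"roll":0},{"x":0,"y":0,"z":0,"roll":0},{"x":0,"y":0,"z":0,"roll":0},{"x":0,"y":0,"z":0,"roll":0}]' 1 25;python3 to.py .545 -.004 .151 -.01
```

```text
time: 3.82
position: [0.5455, -0.0034, 0.1518]
orientation: [0.0, 0.711, 0.703, 0.0]
contact_force: [0.3, 0.6, 0.1]
finger_gap: 0.085
grip_force: 0.0
pos [ 0.5455 -0.0034  0.1518] tilt [ 0. -0. -1.] toolyaw -0.012 F [0.3 0.6 0.1] gap 0.085 grip 0.0 t 3.825
tool delta mm [-0.6 -0.5  0.8] roll -0.002
time: 4.45
position: [0.5454, -0.0032, 0.1514]
orientation: [0.0, 0.711, 0.703, 0.0]
contact_force: [-0.9, -0.5, 1.7]
finger_gap: 0.0074
grip_force: 30.2
pos [ 0.5454 -0.0032  0.1514] tilt [ 0.  0. -1.] toolyaw -0.011 F [-0.9 -0.5  1.7] gap 0.0074 grip 30.233874320983887 t 4.45
tool delta mm [-0.8 -0.3  0.4] roll -0.001
```

```bash
python3 -m creep '[{"x":0,"y":0,"z":-8,"roll":0},{"x":0,"y":0,"z":-15,"roll":0},{"x":0,"y":0,"z":-20,"roll":0},{"x":0,"y":0,"z":-25,"roll":0},{"x":0,"y":0,"z":-30,"roll":0}]' 1 45; python3 -m creep '[{"x":0,"y":0,"z":-12,"roll":0},{"x":0,"y":0,"z":0,"roll":0}]'; python3 to.py .585 .306 .25 .03
```

```text
time: 5.08
position: [0.5447, -0.0031, 0.2508]
orientation: [-0.0, 0.711, 0.703, -0.0]
contact_force: [0.3, 0.3, -1.4]
finger_gap: 0.0075
grip_force: 45.7
time: 5.32
position: [0.5453, -0.0032, 0.2621]
orientation: [0.001, 0.711, 0.703, 0.0]
contact_force: [-0.2, -0.2, -1.8]
finger_gap: 0.0073
grip_force: 45.7
pos [ 0.5453 -0.0032  0.2621] tilt [ 0.001 -0.    -1.   ] toolyaw -0.011 F [-0.2 -0.2 -1.8] gap 0.0073 grip 45.689231157302856 t 5.325
tool delta mm [309.7  36.2  12. ] roll -0.041
```

```bash
python3 -m creep '[{"x":30,"y":4,"z":0,"roll":-0.02},{"x":50,"y":6,"z":0,"roll":-0.02},{"x":55,"y":7,"z":0,"roll":0},{"x":55,"y":7,"z":0,"roll":0},{"x":55,"y":7,"z":0,"roll":0}]'; python3 -m creep '[{"x":40,"y":5,"z":0,"roll":0},{"x":25,"y":0,"z":0,"roll":0},{"x":0,"y":0,"z":0,"roll":0}]'; python3 to.py .585 .306 .25 .03
python3 - <<'E'
from m import *
o=[]
for n,(x,y,w,h) in(("top",(120,160,68,57)),("side",(160,275,98,98))):
    c=D[n]["f"][y:y+h,x:x+w]; o.append(cv2.resize(cv2.convertScaleAbs(c,alpha=1.8),(395,int(395*h/w)),interpolation=cv2.INTER_CUBIC))
H=max(i.shape[0] for i in o); cv2.imwrite("pics/rack.png",np.hstack([cv2.copyMakeBorder(i,0,H-i.shape[0],0,0,0) for i in o]))
f,K,T=grab("side"); np.savez("side2.npz",f=f,K=K,T=T); c=f[100:360,100:340]; cv2.imwrite("pics/hold.png",cv2.resize(c,None,fx=2.3,fy=2.3,interpolation=cv2.INTER_CUBIC))
E
```

```text
time: 5.95
position: [0.5709, 0.2437, 0.26]
orientation: [-0.0, 0.697, 0.717, -0.001]
contact_force: [1.2, -0.4, -0.4]
finger_gap: 0.0075
grip_force: 45.7
time: 6.32
position: [0.5731, 0.3096, 0.2597]
orientation: [-0.001, 0.696, 0.718, -0.001]
contact_force: [0.1, -1.2, -0.7]
finger_gap: 0.0073
grip_force: 45.6
pos [0.5731 0.3096 0.2597] tilt [-0.002  0.    -1.   ] toolyaw 0.032 F [ 0.1 -1.2 -0.7] gap 0.0073 grip 45.61687231063843 t 6.325
tool delta mm [-4.  11.8  9.7] roll 0.002
```

View pics/rack.png

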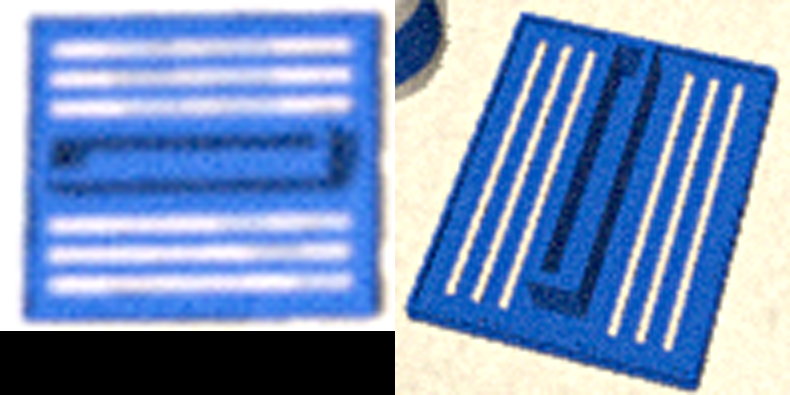

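View pics/hold.png

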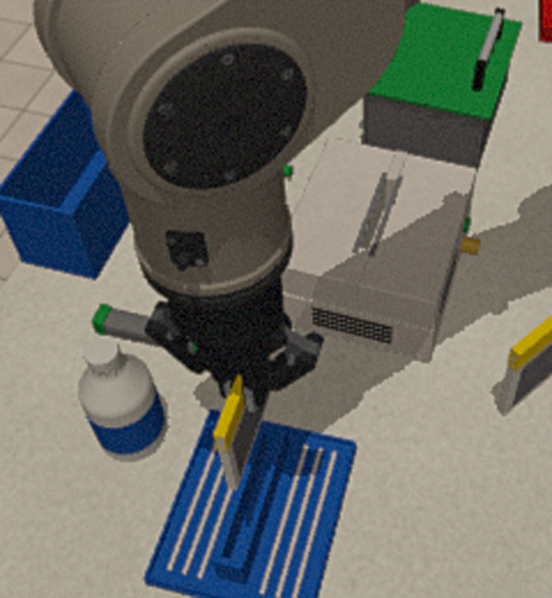

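```bash
python3 - <<'E'
from m import *
t=lambda p:(120+(p[0]+.5)/5.809-.5,160+(p[1]+.5)/5.809-.5); s=lambda p:(160+(p[0]-395+.5)/4.031-.5,275+(p[1]+.5)/4.031-.5)
f=lambda n,p,z=.052:Z(n,p,z).round(4)[:2]
psi=.035; c,sn=np.cos(psi),np.sin(psi); ex=np.array([c,sn]); ey=np.array([-sn,c])
def pr(l,w): print(l,w,"along ex",round(w@ex,4),"ey",round(w@ey,4))
for l,p in(("+8 L",(100,137)),("+8 R",(300,132)),("-14 L",(100,184)),("-14 R",(300,181)),("+65y",(52,150)),("-71y",(330,160))): pr("top "+l,f("top",t(p)))
for l,p in(("+8 far",(610,60)),("+8 near",(545,268)),("-14 far",(650,65)),("-14 near",(583,285)),("+71y",(555,290))): pr("side "+l,f("side",s(p)))
print("base centre along ex", np.array([.5845,.306])@ex, np.array([.5845,.306])@ey)
E
```

```text
top +8 L [0.5917 0.347 ] along ex 0.6035 ey 0.3261
top +8 R [0.5965 0.2492] along ex 0.6049 ey 0.2282
top -14 L [0.5684 0.3456] along ex 0.5801 ey 0.3255
top -14 R [0.5721 0.2481] along ex 0.5804 ey 0.2279
top +65y [0.5847 0.37  ] along ex 0.5973 ey 0.3493
top -71y [0.5829 0.2339] along ex 0.5907 ey 0.2134
side +8 far [0.5957 0.2531] along ex 0.6042 ey 0.2321
side +8 near [0.5883 0.3705] along ex 0.6009 ey 0.3497
side -14 far [0.5732 0.25  ] along ex 0.5816 ey 0.2298
side -14 near [0.5667 0.3733] along ex 0.5794 ey 0.3532
side +71y [0.5794 0.3794] along ex 0.5923 ey 0.3589
base centre along ex 0.594849843803906 0.285359270615953
```

```bash
python3 -m creep '[{"x":-3,"y":12,"z":30,"roll":-0.013},{"x":0,"y":0,"z":40,"roll":0},{"x":0,"y":0,"z":35,"roll":0},{"x":0,"y":0,"z":0,"roll":0}]'; python3 to.py .5847 .306 .146 .045
python3 - <<'E'
from h import *
f,K,T=grab("side"); np.savez("side3.npz",f=f,K=K,T=T); c=f[240:380,140:280]; cv2.imwrite("pics/hold2.png",cv2.resize(c,None,fx=4,fy=4,interpolation=cv2.INTER_CUBIC))
E
```

```text
time: 6.88
position: [0.5855, 0.3025, 0.1535]
orientation: [-0.001, 0.693, 0.721, -0.003]
contact_force: [0.6, 0.4, -0.1]
finger_gap: 0.0073
grip_force: 45.5
pos [0.5855 0.3025 0.1535] tilt [-0.004 -0.003 -1.   ] toolyaw 0.041 F [ 0.6  0.4 -0.1] gap 0.0073 grip 45.5140095949173 t 6.875
tool delta mm [ 3.6 -0.6  7.5] roll -0.004
```

View pics/hold2.png

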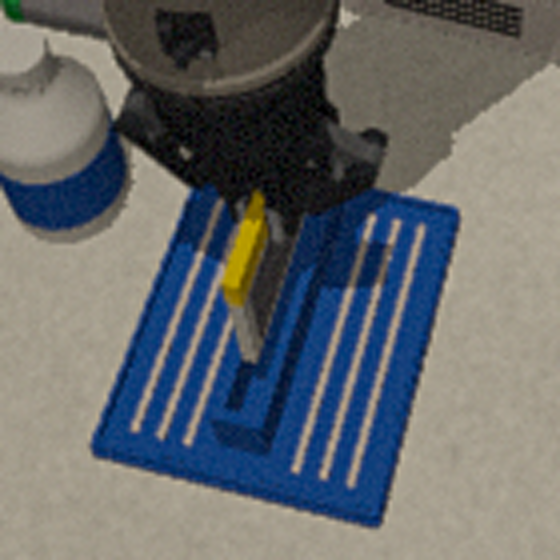

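```bash
python3 - <<'E'
from h import *
d=np.load("side3.npz"); T=d["T"];K=d["K"]
for p in((243,360),(262,362)): print(onz(K,T,140+p[0]/4,240+p[1]/4,.0725).round(4))
d=np.load("top0.npz"); print("bottle",onz(d["K"],d["T"],169,128,.12).round(3))
E
python3 -m creep '[{"x":3,"y":-1,"z":15,"roll":0},{"x":0,"y":0,"z":12,"roll":0},{"x":0,"y":0,"z":0,"roll":0}]'; python3 to.py .5847 .306 .093 .045
```

```text
[0.5839 0.3538 0.0725]
[0.5742 0.3521 0.0725]
bottle [0.736 0.25  0.12 ]
time: 7.3
position: [0.585, 0.3075, 0.1285]
orientation: [-0.0, 0.692, 0.722, -0.001]
contact_force: [-0.2, 0.3, -1.9]
finger_gap: 0.0073
grip_force: 45.7
pos [0.585  0.3075 0.1285] tilt [-0.001 -0.001 -1.   ] toolyaw 0.042 F [-0.2  0.3 -1.9] gap 0.0073 grip 45.67763686180115 t 7.3
tool delta mm [-1.4 -0.3 35.5] roll -0.003
```

```bash
python3 -m creep '[{"x":0,"y":0,"z":12,"roll":0},{"x":0,"y":0,"z":10,"roll":0},{"x":0,"y":0,"z":6,"roll":0},{"x":0,"y":0,"z":0,"roll":0}]'; python3 to.py .5847 .306 .093 .045
```

```text
time: 7.8
position: [0.5852, 0.3077, 0.1008]
orientation: [-0.0, 0.692, 0.722, -0.0]
contact_force: [-0.6, 0.6, -0.8]
finger_gap: 0.0077
grip_force: 45.7
pos [0.5852 0.3077 0.1008] tilt [-0.001 -0.    -1.   ] toolyaw 0.042 F [-0.6  0.6 -0.8] gap 0.0077 grip 45.67779779434204 t 7.8
tool delta mm [-1.6 -0.6  7.8] roll -0.003
```

```bash
python3 -m creep '[{"x":0,"y":0,"z":4,"roll":0},{"x":0,"y":0,"z":3,"roll":0},{"x":0,"y":0,"z":0,"roll":0}]'; python3 -m creep '[{"x":0,"y":0,"z":1,"roll":0},{"x":0,"y":0,"z":0.5,"roll":0},{"x":0,"y":0,"z":0,"roll":0}]'; python3 to.py .5847 .306 .093 .045
```

```text
time: 8.18
position: [0.5854, 0.3077, 0.0942]
orientation: [-0.0, 0.692, 0.722, -0.0]
contact_force: [0.4, 0.3, -0.1]
finger_gap: 0.0073
grip_force: 45.7
time: 8.55
position: [0.5857, 0.3078, 0.0935]
orientation: [0.0, 0.692, 0.722, 0.0]
contact_force: [-1.2, -2.1, 5.9]
finger_gap: 0.0076
grip_force: 46.8
pos [0.5857 0.3078 0.0935] tilt [ 0.001  0.    -1.   ] toolyaw 0.042 F [-1.2 -2.1  5.9] gap 0.0076 grip 46.78914427757263 t 8.55
tool delta mm [-1.8 -1.   0.5] roll -0.003
```

Contact shows at the expected floor height, so I release and retreat upward.

```bash
python3 -m creep '[{"x":0,"y":0,"z":0,"roll":0},{"x":0,"y":0,"z":0,"roll":0},{"x":0,"y":0,"z":0,"roll":0},{"x":0,"y":0,"z":0,"roll":0},{"x":0,"y":0,"z":0,"roll":0}]' -1; python3 -m creep '[{"x":0,"y":0,"z":-20,"roll":0},{"x":0,"y":0,"z":-40,"roll":0},{"x":0,"y":0,"z":-60,"roll":0},{"x":0,"y":0,"z":-60,"roll":0},{"x":0,"y":0,"z":0,"roll":0}]'; python3 to.py .4785 -.306 .26 -.045
```

```text
time: 9.18
position: [0.5854, 0.3078, 0.0928]
orientation: [-0.0, 0.692, 0.722, -0.0]
contact_force: [-0.4, 0.3, -1.0]
finger_gap: 0.0855
grip_force: 0.0
time: 9.8
position: [0.5867, 0.3093, 0.2798]
orientation: [0.001, 0.692, 0.722, 0.004]
contact_force: [0.9, 0.6, -1.6]
finger_gap: 0.0851
grip_force: 0.0
pos [0.5867 0.3093 0.2798] tilt [ 0.008  0.004 -1.   ] toolyaw 0.042 F [ 0.9  0.6 -1.6] gap 0.0851 grip 0.0 t 9.8
tool delta mm [-610.3 -134.2   16.4] roll 0.087
```

```bash
python3 -m creep '[{"x":-40,"y":-5,"z":-10,"roll":0.04},{"x":-55,"y":-5,"z":-10,"roll":0.045},{"x":-55,"y":-10,"z":0,"roll":0},{"x":-55,"y":-10,"z":0,"roll":0},{"x":-55,"y":-10,"z":0,"roll":0}]';python3 -m creep '[{"x":-55,"y":-10,"z":0,"roll":0},{"x":-55,"y":-15,"z":0,"roll":0},{"x":-55,"y":-15,"z":0,"roll":0},{"x":-55,"y":-15,"z":0,"roll":0},{"x":-55,"y":-10,"z":0,"roll":0}]';python3 -m creep '[{"x":-40,"y":-5,"z":0,"roll":0},{"x":-25,"y":0,"z":0,"roll":0},{"x":0,"y":0,"z":0,"roll":0}]'; python3 to.py .4785 -.305 .22 -.043
python3 - <<'E'
from m import *
o=[]
def proj(n,X):
    T=D[n]["T"];K=D[n]["K"]; p=np.linalg.inv(T)@np.append(X,1); p=K@np.array([p[0],-p[1],-p[2]]); return p[:2]/p[2]
L=[]
for n,(x,y,w,h) in(("side",(120,240,150,130)),("top",(110,150,90,78))):
    f,K,T=grab(n); np.savez(f"{n}4.npz",f=f,K=K,T=T); L.append(cv2.resize(f[y:y+h,x:x+w],(390,300),interpolation=cv2.INTER_CUBIC))
for n,(x,y) in(("side",(275,90)),("top",(335,195))):
    s=5; c=cv2.resize(D[n]["f"][y:y+60,x:x+78],(390,300),interpolation=cv2.INTER_CUBIC)
    for e in(-50,50):
        X=np.array([.4785+np.sin(.043)*e/1e3,-.305+e/1e3*np.cos(.043),.147]); u=(proj(n,X)-[x,y]+.5)*s; cv2.circle(c,tuple(int(i) for i in u),4,(0,0,255),1)
        print(n,e,u)
    L.append(c)
cv2.imwrite("pics/chk.png",np.vstack([np.hstack(L[:2]),np.hstack(L[2:])]))
E
```

```text
time: 10.42
position: [0.5393, 0.0474, 0.2936]
orientation: [0.0, 0.722, 0.692, 0.0]
contact_force: [0.3, -0.1, 0.4]
finger_gap: 0.0856
grip_force: 0.0
time: 11.05
position: [0.4623, -0.2244, 0.2938]
orientation: [0.0, 0.722, 0.692, 0.0]
contact_force: [1.6, -0.0, 0.2]
finger_gap: 0.0855
grip_force: 0.0
time: 11.42
position: [0.4549, -0.2892, 0.2932]
orientation: [0.0, 0.723, 0.691, 0.0]
contact_force: [0.4, 0.8, 0.4]
finger_gap: 0.0856
grip_force: 0.0
pos [ 0.4549 -0.2892  0.2932] tilt [ 0.  0. -1.] toolyaw -0.046 F [0.4 0.8 0.4] gap 0.0856 grip 0.0 t 11.425
tool delta mm [-14.8  24.3  73.2] roll -0.003
side -50 [207.64814757  86.352531  ]
side 50 [170.79035753 186.25650357]
top -50 [290.87515645 159.65399998]
top 50 [101.20185234 147.35454614]
```

View pics/chk.png

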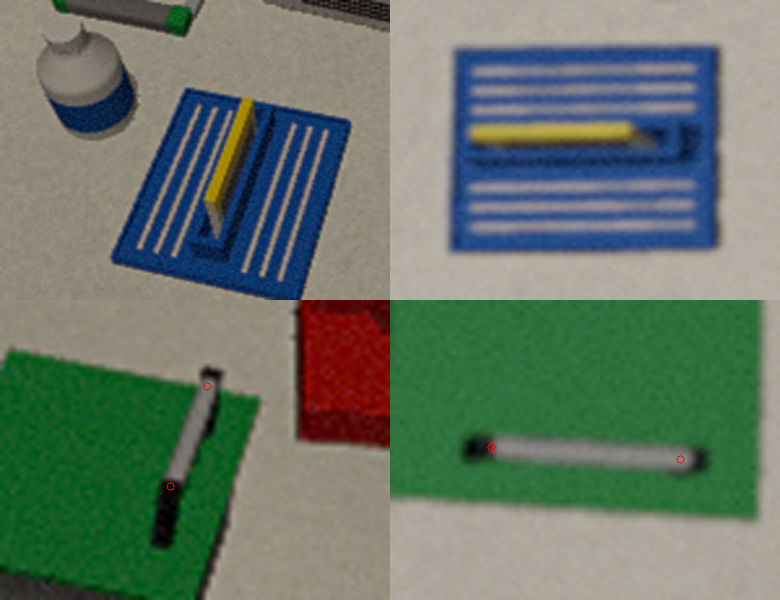

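The upper crops show the filter standing upright and deep in the rack slot. In the lower crops the projected bar ends at z=0.147 (red circles) lie on the bar in both views: side (207,386) and (170,486), top (491,447) and (680,459). I triangulate the bar's middle as a check.

```bash
python3 - <<'E'
from m import *
s=lambda p:(275+p[0]/5-.5,90+(p[1]-300)/5-.5); t=lambda p:(335+(p[0]-390)/5-.5,195+(p[1]-300)/5-.5)
for a,b in(((173,482),(493,447)),((211,379),(692,459))): print(two(R("side",s(a)),R("top",t(b))))
d=np.load("side4.npz"); 
E
python3 -m creep '[{"x":-15,"y":24,"z":0,"roll":0},{"x":0,"y":0,"z":50,"roll":0},{"x":0,"y":0,"z":0,"roll":0}]'; python3 to.py .4785 -.306 .153 -.043
```

```text
(array([ 0.48016903, -0.25537306,  0.15007013]), np.float64(0.0008420458694550424))
(array([ 0.47604424, -0.36028814,  0.14888257]), np.float64(0.0012404123088449789))
time: 11.9
position: [0.4776, -0.3017, 0.2404]
orientation: [-0.003, 0.722, 0.692, -0.001]
contact_force: [-0.1, -0.4, 0.7]
finger_gap: 0.0851
grip_force: 0.0
pos [ 0.4776 -0.3017  0.2404] tilt [-0.005  0.003 -1.   ] toolyaw -0.041 F [-0.1 -0.4  0.7] gap 0.0851 grip 0.0 t 11.9
tool delta mm [-4.5  1.5 87.4] roll 0.002
```

```bash
python3 -m creep '[{"x":-6,"y":1,"z":35,"roll":0},{"x":0,"y":0,"z":35,"roll":0},{"x":0,"y":0,"z":16,"roll":0},{"x":0,"y":0,"z":0,"roll":0},{"x":0,"y":0,"z":0,"roll":0}]'; python3 to.py .478 -.308 .153 -.043; python3 -m creep '[{"x":0,"y":0,"z":0,"roll":0},{"x":0,"y":0,"z":0,"roll":0},{"x":0,"y":0,"z":0,"roll":0},{"x":0,"y":0,"z":0,"roll":0},{"x":0,"y":0,"z":0,"roll":0}]' 1 30; python3 to.py .478 -.308 .153 -.043
```

```text
time: 12.52
position: [0.4804, -0.3099, 0.1585]
orientation: [0.001, 0.722, 0.692, 0.0]
contact_force: [0.5, 0.8, 0.3]
finger_gap: 0.0855
grip_force: 0.0
pos [ 0.4804 -0.3099  0.1585] tilt [ 0.002 -0.001 -1.   ] toolyaw -0.043 F [0.5 0.8 0.3] gap 0.0855 grip 0.0 t 12.525
tool delta mm [ 1.8 -2.5  5.5] roll 0.0
time: 13.15
position: [0.4791, -0.3097, 0.1567]
orientation: [-0.0, 0.722, 0.692, -0.0]
contact_force: [-5.0, 0.9, 3.3]
finger_gap: 0.0107
grip_force: 29.5
pos [ 0.4791 -0.3097  0.1567] tilt [-0.001  0.    -1.   ] toolyaw -0.043 F [-5.   0.9  3.3] gap 0.0107 grip 29.53362375497818 t 13.15
tool delta mm [ 1.6 -1.2  3.7] roll -0.0
```

Both bar ends triangulate at about z=0.149, so the height agrees, and the grip gap fits the 12 mm bar. Now I raise the lid along its arc (tool y = box +x), stopping first at 20°.

```bash
python3 -m creep '[{"x":0,"y":2,"z":-6,"roll":0},{"x":0,"y":2.5,"z":-6,"roll":0},{"x":0,"y":2.8,"z":-5.8,"roll":0},{"x":0,"y":3,"z":-5.8,"roll":0},{"x":0,"y":3.2,"z":-5.5,"roll":0}]' 1 50; python3 -m creep '[{"x":0,"y":3.4,"z":-5.5,"roll":0},{"x":0,"y":3.7,"z":-5.2,"roll":0},{"x":0,"y":3.9,"z":-5.2,"roll":0},{"x":0,"y":0,"z":0,"roll":0}]'; python3 to.py .5033 -.3107 .2017 -.043
```

```text
time: 13.78
position: [0.4919, -0.3103, 0.186]
orientation: [-0.001, 0.722, 0.692, -0.001]
contact_force: [-10.8, 0.7, -0.5]
finger_gap: 0.0101
grip_force: 48.7
time: 14.28
position: [0.5024, -0.3108, 0.2022]
orientation: [-0.002, 0.722, 0.691, -0.001]
contact_force: [-16.6, 2.9, 7.0]
finger_gap: 0.0103
grip_force: 49.0
pos [ 0.5024 -0.3108  0.2022] tilt [-0.004  0.001 -1.   ] toolyaw -0.044 F [-16.6   2.9   7. ] gap 0.0103 grip 48.99871587753296 t 14.275
tool delta mm [0.1 0.9 0.5] roll -0.001
```

```bash
python3 -m creep '[{"x":0,"y":-1.5,"z":-1,"roll":0},{"x":0,"y":0,"z":0,"roll":0}]'; python3 to.py .5033 -.3107 .2017 -.043; python3 -m creep '[{"x":0,"y":4,"z":-5,"roll":0},{"x":0,"y":4.2,"z":-4.8,"roll":0},{"x":0,"y":4.5,"z":-4.5,"roll":0},{"x":0,"y":4.7,"z":-4.4,"roll":0},{"x":0,"y":0,"z":0,"roll":0}]'; python3 to.py .5211 -.3115 .2204 -.043
```

```text
time: 14.52
position: [0.5027, -0.3107, 0.203]
orientation: [0.0, 0.722, 0.692, 0.0]
contact_force: [-2.4, -1.8, -4.5]
finger_gap: 0.0099
grip_force: 49.3
pos [ 0.5027 -0.3107  0.203 ] tilt [ 0. -0. -1.] toolyaw -0.043 F [-2.4 -1.8 -4.5] gap 0.0099 grip 49.330918192863464 t 14.525
tool delta mm [0.  0.6 1.3] roll 0.0
time: 15.15
position: [0.5199, -0.3115, 0.2224]
orientation: [-0.0, 0.722, 0.692, -0.0]
contact_force: [-10.2, 1.6, 2.6]
finger_gap: 0.0101
grip_force: 49.2
pos [ 0.5199 -0.3115  0.2224] tilt [-0.001 -0.    -1.   ] toolyaw -0.043 F [-10.2   1.6   2.6] gap 0.0101 grip 49.176161885261536 t 15.15
tool delta mm [0.  1.2 2. ] roll -0.0
```

```bash
python3 -m creep '[{"x":0,"y":3.9,"z":-4,"roll":0},{"x":0,"y":4.6,"z":-3.9,"roll":0},{"x":0,"y":5,"z":-3.7,"roll":0},{"x":0,"y":0,"z":0,"roll":0}]'; python3 -m creep '[{"x":0,"y":4.6,"z":-3.5,"roll":0},{"x":0,"y":5.2,"z":-3.2,"roll":0},{"x":0,"y":5.2,"z":-3,"roll":0},{"x":0,"y":0,"z":0,"roll":0},{"x":0,"y":0,"z":0,"roll":0}]'; python3 to.py .5532 -.3129 .2419 -.043
python3 - <<'E'
from h import *
f,K,T=grab("side"); np.savez("side5.npz",f=f,K=K,T=T); c=f[70:190,230:370]; cv2.imwrite("pics/lid.png",cv2.resize(c,None,fx=5,fy=5,interpolation=cv2.INTER_CUBIC))
E
```

```text
time: 15.65
position: [0.5338, -0.3121, 0.2343]
orientation: [0.0, 0.722, 0.692, -0.0]
contact_force: [-9.4, 1.6, 6.9]
finger_gap: 0.0099
grip_force: 49.2
time: 16.27
position: [0.5485, -0.3127, 0.2441]
orientation: [0.0, 0.722, 0.692, -0.0]
contact_force: [-10.1, 2.3, 9.6]
finger_gap: 0.0103
grip_force: 49.2
pos [ 0.5485 -0.3127  0.2441] tilt [-0. -0. -1.] toolyaw -0.043 F [-10.1   2.3   9.6] gap 0.0103 grip 49.20839846134186 t 16.275
tool delta mm [0.  4.7 2.2] roll -0.0
```

View pics/lid.png

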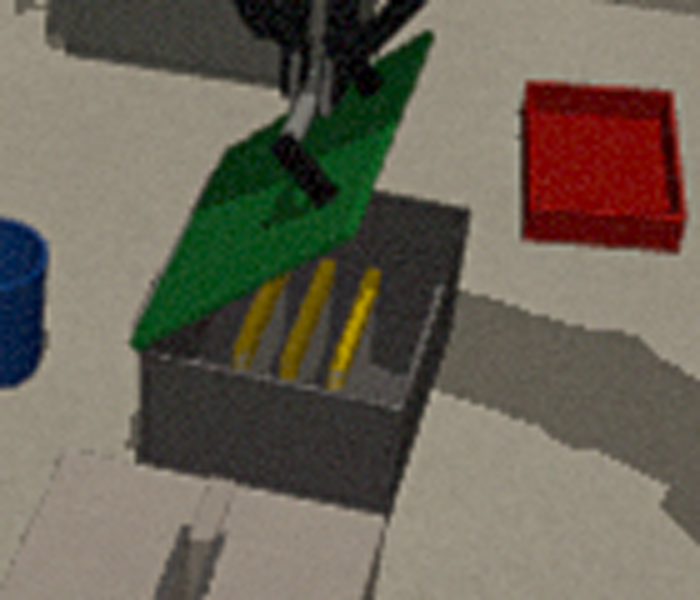

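```bash
python3 - <<'E'
from h import *
d=np.load("side5.npz");K,T,f=d["K"],d["T"],d["f"]
ex=np.array([np.cos(.043),-np.sin(.043),0]);ey=np.array([np.sin(.043),np.cos(.043),0]); h=np.array([.6179,-.314,.1])
def pl(p,yy):
    o,r=ray(K,T,230+p[0]/5-.5,70+p[1]/5-.5); t=(yy-(o-h)@ey)/(r@ey); w=o+t*r-h; return np.array([w@ex,w[2]])
print("check box upper corner (+y,front)",pl((405,405),.1),"hinge corner",pl((143,352),.1))
a=pl((135,342),.103);b=pl((355,238),.103); v=b-a; print(a,b,np.linalg.norm(v),np.degrees(np.arctan2(v[1],-v[0])))
c=pl((232,146),-.103);e=pl((433,35),-.103)
print("front far",e, "front edge angle about hinge",np.degrees(np.arctan2(e[1],-e[0])),np.degrees(np.arctan2(b[1],-b[0])))
# post direction near: perpendicular to lid
p=pl((287,143),.056);q=pl((325,198),.056);v=p-q;print("post",p,q,np.linalg.norm(v),np.degrees(np.arctan2(v[0],v[1])))
E
```

```text
check box upper corner (+y,front) [-0.16059851  0.00192267] hinge corner [-0.00268776 -0.00121508]
[0.00133932 0.00789319] [-0.12175364  0.11380252] 0.16238430145919325 40.708741550950585
front far [-0.1197517   0.11396006] front edge angle about hinge 43.580436856195746 43.06673447784858
post [-0.07047516  0.13149972] [-0.09436438  0.10033742] 0.039265545246671654 37.47400674604186
```

```bash
python3 -m creep '[{"x":0,"y":1,"z":-1.2,"roll":0},{"x":0,"y":1.8,"z":-1.2,"roll":0},{"x":0,"y":0,"z":0,"roll":0},{"x":0,"y":0,"z":0,"roll":0}]'; python3 - <<'E'
from h import *
f,K,T=grab("side")
s=robot.state()
m=cv2.inRange(cv2.cvtColor(f,cv2.COLOR_BGR2HSV),(50,120,30),(75,255,255)); m[:, :250]=0;m[:60]=0; m[160:]=0
ex=np.array([np.cos(.043),-np.sin(.043),0]);ey=np.array([np.sin(.043),np.cos(.043),0]); h=np.array([.6179,-.314,.1])
def pl(p,yy):
    o,r=ray(K,T,*p); t=(yy-(o-h)@ey)/(r@ey); w=o+t*r-h; return np.array([w@ex,w[2]])
def corn(m):
    c=max(cv2.findContours(m,0,cv2.CHAIN_APPROX_NONE)[0],key=cv2.contourArea)[:,0]
    return c[np.argmax(c@[1,-1])],c[np.argmax(c@[1.0,1.0])]
f0=np.load("side5.npz")["f"]; m0=cv2.inRange(cv2.cvtColor(f0,cv2.COLOR_BGR2HSV),(50,120,30),(75,255,255)); m0[:, :250]=0;m0[:60]=0;m0[160:]=0
for k in(m0,m):
    A,B=corn(k); print(A,B,[np.degrees(np.arctan2(w[1],-w[0])).round(2) for w in(pl(A,-.103),pl(B,.103))])
print(s["position"],s["contact_force"],s["finger_gap"],s["joint_vel"].round(3) if hasattr(s["joint_vel"],"round") else s["joint_vel"],s["time"])
E
```

```text
time: 16.82
position: [0.5516, -0.3128, 0.2461]
orientation: [0.0, 0.722, 0.692, 0.0]
contact_force: [-5.6, 0.2, 3.0]
finger_gap: 0.0097
grip_force: 49.0
[315  77] [300 117] [np.float64(43.74), np.float64(43.39)]
[314  76] [299 116] [np.float64(45.28), np.float64(44.75)]
[ 0.55162809 -0.31282499  0.24612314] [-5.64222429  0.74897817  3.23758541] 0.01013689782109974 [-0.001 -0.     0.001  0.001  0.003  0.001  0.001] 16.875
```

The lid front corner reads about 45° and everything is still, with small forces. The filter reached the rack floor, shown by contact at the expected height. Handing in.

```bash
python3 -c "
from rig import robot; print(robot.job_done())"
```

```text
the job is handed in; nothing more can be done
None
```

The used filter is standing upright in the blue rack's slot, down on its floor and released, and the gripper is holding the green lid still at about 45°; I handed the job in at about 17 s.

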